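Wedge the bead tray up to its height gauges

ROBOT

A 6-joint arm with a two-finger parallel gripper is mounted at the origin on the work surface. World frame = base frame: x ahead of the robot, y to its left, z up, the work surface at z = 0. Lengths are in m, angles in rad, forces in N, time in s.
With the tool pointing down it reaches from about 0.4 to 0.925 m from the base axis. Payload 3.4 kg.
Tool frame: the origin (TCP) lies between the finger pads; the fingertips stand ctrl.tips_ahead ahead of it and the grasp point (between the pads) lies 5 mm behind it (ctrl.tips_ahead is the distance from the TCP to the fingertips, in m); z points along the fingers, y is the direction in which the jaws open and shut (so a half turn about z gives the same grasp; the last joint's range is limited). The gripper opens to 85 mm and grips with 20 to 120 N. Pads are 22 mm wide; open, the fingers measure 114 mm over their backs; the gripper's body (76 mm by 85 mm) begins 54 mm behind the grasp point. The pads swing forward as they close: fully open they stand 13 mm farther back than shut.
Start: joints at [1.046, 0.307, 1.506, -0, 1.328, -0.073], TCP at [0.251, 0.518, 0.245] pointing down, gripper open.
Joint ranges: [-3.12, 3.12], [-1.05, 2.28], [0.14, 2.33], [-1.42, 4.57], [0.1, 2.73], [-2.68, 2.68]. Speed limits (rad/s): [2.57, 2.57, 3.14, 3.14, 3.14, 3.14].

INTERFACE

Orientations are given as a rotation vector (axis times angle).
In Python, from cell import ctrl gives the robot as it stands.
- The arm moves only by the tool jog_arm, never from a script. Its argument "series" is a list of rows, each an object with "grip": the closure, from 0 (fully open) to 1 (shut); "offset": the shift along the tool's x, y, z in cm, a list of three; "spin": the turn about the tool's z in degrees. A call has 1 to 10 rows; each row is the pose to reach, as a shift and turn from the pose commanded when the call began, along the tool's axes at that moment; what a row does not reach only later rows make up. A row lasts 1/10 s, in which the tool goes at most 50 mm and 8.59 degrees, less where a joint would pass 70% of its speed; a pose out of reach is approached as far as the arm can. A call with a gripper value outside its range is refused whole. The fingers move at their own pace and stop on an object; the grip force is fixed at half the most. Time passes only in rows, so rows that repeat a pose let the fingers close. It gives the time, the measured TCP pose, the force and the opening at its end, in the units of the state.
- ctrl.state(): the state, without advancing time (a new reading comes with each control period).
- ctrl.read_camera(name): name is "side" or "top"; returns (picture, depth): 400x640x3 uint8, blue, green, red; 400x640 float32, m along the optical axis (not along the pixel's ray), 0 where there is no reading.
- ctrl.camera_info(name): a dict with "fx", "fy", "cx", "cy" (pixels), "pose" (4x4, takes a point from camera to world coordinates). Camera axes: x right, y up, looking along -z (the intrinsics and any distortion apply to the point x, -y, -z); pixel columns grow to the right and rows downward; lengths in m; the calibration is good to about 2 mm. A picture is of the moment at which its call begins. camera_info takes no time and is no camera call.
- ctrl.finish_job(): hands the job in, once; it reports no verdict.
The state is a dict: "t": time; "q": joint angles; "qd": joint speeds; "joint_efforts": joint torques, N m; "ee_pos": TCP position; "orientation": TCP orientation; "force": force on the tool from outside, world axes, zero at the start; "wrist_torque": the same for the moment, N m; "grip_width": opening from 0.0 (shut) to 1.0 (fully open).
Only numpy, scipy, OpenCV 4.12 (cv2) and the standard library are available. Lean on these libraries where they do the work, as an engineer would, in place of code of your own. Each camera call takes 0.05 s, during which the arm holds its last target.

TASK

The front of the bead display tray has sunk. Take the wooden wedge by its yellow block, slide its thin end straight in under the middle of the tray's front edge until the tray has come up against its two height gauges and sits snug there on the wedge, without forcing it, then let go and leave the wedge in place. Lift the tray with the wedge alone - do not touch tray or stand with the gripper - and leave the other goods where they are.

Things in the scene. Friction and masses are not known exactly. Their poses are not given: they have to be found in the camera images.
- wedge: Loose beech wedge with yellow grip block, 146 long, 30 wide, about 0.1 kg. Origin: centre of its flat underside; x points to the thin end, z up. Thin end at x = +73, 3 mm thick; the top slopes up evenly, 1 in 5, to 25 mm at x = -37; from x = -37 to -73 the yellow block, 36 long, 30 wide (along y), 36 high. It holds by friction when let go. Do not bear down on it while sliding it: that adds friction to the push.
- wedge_grip (a point): Middle of the wedge's yellow grip block: 55 mm behind the wedge's origin (x = -55), 22 mm above its underside.
- wedge_tip (a point): Underside of the wedge's thin end, 73 mm ahead of the wedge's origin. It must be under the front edge before the tray rises.
- stand: Fixed dark steel frame that carries the tray, 330 wide (y), 190 deep (x), 8 mm high, open in the middle and towards the robot: there the table is bare, 270 mm wide. Origin: its centre at table height; x points from the tray's front edge to its hinge, away from the robot: the wedge goes in along +x.
- stand_front (a point): On the table, right below the middle of the tray's front edge (x = -75, y = 0 of the stand; a white patch marks it). That edge is a steel bar, 10 mm thick, 236 long along y. Its underside is 5 to 13 mm above the table with the tray sunk, 8 mm higher with it up: the height differs each time and is not measured, so feel for the end of the push.
- gauge (a point): At the top of the left one of two brass height gauges, 75 to 90 mm tall, at x = -50, y = +156 and -156 mm from the stand's origin. Each has a red line and a brass finger over a red tab of the tray; the tabs meet the fingers when the tray is up. The top rim of the raised tray is 40 to 52 mm above the table.
- tray_back (a point): On the table below the tray's hinge line, 150 mm behind the front bar (x = +75, y = 0 of the stand). The tray, 0.2 to 0.4 kg, over half of it on the bar, tilts up there by 0.053 rad until the gauges stop it. Lifting takes a level push on the wedge of 1.5 to 6 N, friction included; once stopped, the push climbs steeply and the tray no longer moves. About 13 N (11 to 16) makes it snug: stop; over 20 N is forcing it.
- bowl: Brass bowl, 84 mm across, 45 high; origin under its centre. Leave alone.
- bangle: Green bangle lying flat, 72 mm across, 12 high; origin under its centre. Leave alone.
- jar: Amber jar with wooden cap, 64 mm across, 85 high; origin under its centre. Leave alone.
- bell: Brass hand bell standing, 68 mm across, 100 high; origin under its centre. Leave alone.
- phone: Black phone lying flat, 150 x 72 x 9 mm; origin under its centre. Leave alone.
- drum: Turquoise round drum lying flat, 110 mm across, 35 high; origin under its centre. Leave alone.
- beadbox: Open wooden bead box, 110 x 90 x 35 mm; origin under its centre. Leave alone.
Mind the look-alikes: they are no part of the job. There is more than one size of the wedge; the one meant has the size given above.

How it is judged:
By the outcome, as a careful person would: the job done as asked, in the order asked, and still so for the second after the job is handed in, with the robot touching nothing.
It also fails if it takes over 67 s, if anything falls off the work surface, if the arm or the gripper's body presses on something with over 40 N, if the wrist force passes 120 N, or if a joint passes its speed limit or range.

## Working session

There is one attempt and no reset: what is moved stays moved. The work goes in short steps, Python scripts to look and compute and a tool call to move; the robot and the scene stay as the last step left them, time stands still between calls to the robot, and variables do not carry over. Pictures are saved under pics/ and viewed, and the job is handed in when it is done.

Besides the shell and the picture viewer there is one more tool, called after "Request:" in YAML: its name, and indented under it one key for each argument. jog_arm: Moves the arm, as the interface text tells. Its arguments: {"type":"object","properties":{"series":{"type":"array"}},"required":["series"]}

```bash
ls; mkdir -p pics; python3 - <<'E'
from cell import ctrl
import cv2,numpy as np
print(ctrl.state(), ctrl.tips_ahead)
for n in("top","side"):
    im,d=ctrl.read_camera(n); cv2.imwrite(f"pics/{n}0.png",im); np.save(f"pics/{n}0.npy",d)
    print(n,ctrl.camera_info(n))
E
```

```text
pics
{'t': 0.0, 'q': array([ 1.04649370e+00,  3.07556736e-01,  1.50767170e+00,  3.01494426e-05,
        1.32840676e+00, -7.35044112e-02]), 'qd': array([ 0.00034602, -0.00058697, -0.00095919, -0.00057875, -0.00147147,
       -0.00061774]), 'joint_efforts': array([-1.64264457e-03, -4.57554102e+01, -2.51917005e+01, -1.45499212e-04,
        1.36467966e-02, -2.27346743e-05]), 'ee_pos': array([0.25019635, 0.51696738, 0.24439097]), 'orientation': array([-7.02001599e-01, -3.06150851e+00,  3.05200950e-03]), 'force': array([ 0.14335046, -0.22820211,  1.04147602]), 'wrist_torque': array([0.02016445, 0.00309437, 0.0183653 ]), 'grip_width': 0.998029449241} 0.014
top {'fx': 453.19172852659, 'fy': 453.19172852659, 'cx': 318.91160544061404, 'cy': 195.8520897899898, 'pose': array([[ 0.00840757,  0.98453904, -0.17496338,  0.27736085],
       [-0.99978395,  0.01160263,  0.01724637, -0.00399358],
       [ 0.01900976,  0.17478058,  0.98442388,  1.42330507],
       [ 0.        ,  0.        ,  0.        ,  1.        ]])}
side {'fx': 453.60807706014987, 'fy': 453.60807706014987, 'cx': 318.9491283293864, 'cy': 206.33622331297988, 'pose': array([[-0.98008073,  0.10432807, -0.16898941,  0.29342336],
       [-0.19854899, -0.49553289,  0.84559178,  1.23411353],
       [ 0.00447915,  0.86230088,  0.50637647,  0.82125429],
       [ 0.        ,  0.        ,  0.        ,  1.        ]])}
```

View pics/top0.png

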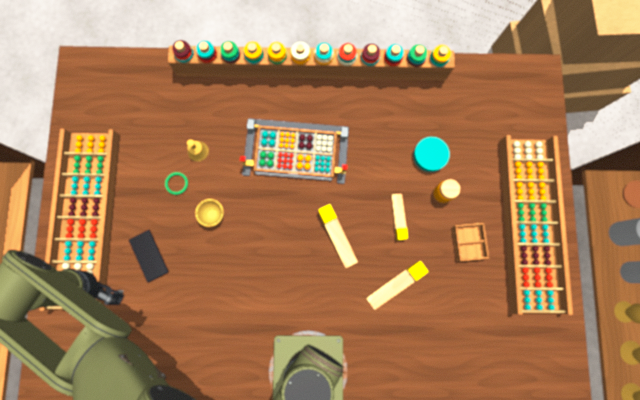

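View pics/side0.png

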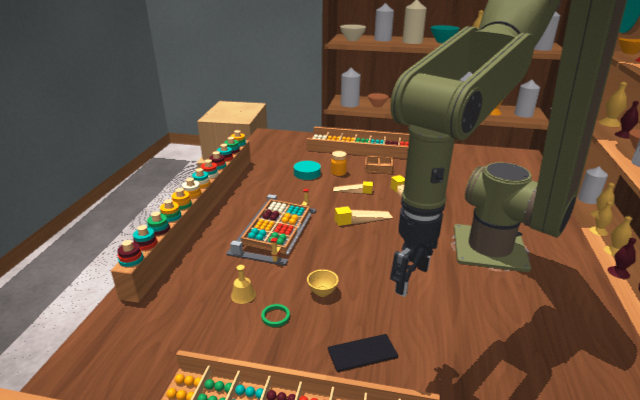

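The top view shows the tray on its stand around (297,150), front edge at row ~175. There are three wedges: yellow ends at (328,212), (401,234) and (418,270). I'll enlarge these and measure them.

```bash
cat > h.py <<'E'
import cv2,numpy as np
from cell import ctrl
def ray(n,u,v):
    c=ctrl.camera_info(n);P=c["pose"]
    d=np.array([(u-c["cx"])/c["fx"],-(v-c["cy"])/c["fy"],-1.]);return P[:3,3],P[:3,:3]@d
def onz(n,u,v,z=0.):
    o,d=ray(n,u,v);return o+d*((z-o[2])/d[2])
def proj(n,p):
    c=ctrl.camera_info(n);P=c["pose"];q=P[:3,:3].T@(np.asarray(p)-P[:3,3])
    return c["cx"]+c["fx"]*q[0]/-q[2], c["cy"]-c["fy"]*q[1]/-q[2]
def crop(src,out,x0,y0,x1,y1,k):
    im=cv2.imread(src)[y0:y1,x0:x1]; cv2.imwrite(out,cv2.resize(im,None,fx=k,fy=k,interpolation=cv2.INTER_CUBIC))
E
python3 - <<'E'
from h import *
crop("pics/top0.png","pics/c1.png",310,180,440,315,4)
crop("pics/top0.png","pics/c2.png",235,110,360,190,6)
crop("pics/side0.png","pics/c3.png",320,165,440,235,6)
im=cv2.imread("pics/top0.png");hsv=cv2.cvtColor(im,cv2.COLOR_BGR2HSV)
y=cv2.inRange(hsv,(24,150,150),(34,255,255)); y[:190]=0;y[:, :310]=0;y[:,440:]=0
w=cv2.inRange(hsv,(10,30,170),(34,255,255)); w[:190]=0;w[:, :310]=0;w[:,435:]=0;w[315:]=0
for nm,m in(("y",y),("w",w)):
    for c in cv2.findContours(m,0,2)[0]:
        if cv2.contourArea(c)>60:
            r=cv2.minAreaRect(c);b=cv2.boxPoints(r)
            print(nm,r,[onz("top",*p,0.036 if nm=="y" else 0.01)[:2].round(3) for p in b])
E
```

```text
y ((417.82000732421875, 270.2600402832031), (15.0, 16.600000381469727), 53.13010025024414) [array([ 0.301, -0.296]), array([ 0.331, -0.338]), array([ 0.295, -0.364]), array([ 0.265, -0.323])]
y ((401.892333984375, 233.6384735107422), (12.155404090881348, 11.287160873413086), 82.87498474121094) [array([ 0.425, -0.265]), array([ 0.43, -0.3 ]), array([ 0.393, -0.304]), array([ 0.388, -0.269])]
y ((326.8999938964844, 213.300048828125), (16.54690170288086, 13.86362075805664), 63.43495178222656) [array([ 0.483, -0.023]), array([ 0.502, -0.061]), array([ 0.456, -0.084]), array([ 0.437, -0.046])]
w ((372.407958984375, 286.0619812011719), (124.14311981201172, 53.88199996948242), 1.0416266918182373) [array([ 0.171, -0.004]), array([ 0.333, -0.005]), array([ 0.33 , -0.391]), array([ 0.167, -0.382])]
w ((394.4866638183594, 245.7121124267578), (7.507395267486572, 79.07337951660156), 89.02897644042969) [array([ 0.382, -0.142]), array([ 0.388, -0.39 ]), array([ 0.365, -0.389]), array([ 0.359, -0.142])]
w ((421.8663330078125, 222.33663940429688), (24.477916717529297, 7.064764499664307), 5.710593223571777) [array([ 0.44 , -0.314]), array([ 0.462, -0.317]), array([ 0.455, -0.394]), array([ 0.433, -0.391])]
w ((356.7190246582031, 226.39781188964844), (68.0241470336914, 58.35819625854492), 64.98310089111328) [array([ 0.49, -0.02]), array([ 0.571, -0.188]), array([ 0.376, -0.275]), array([ 0.299, -0.11 ])]
w ((399.50006103515625, 216.00001525878906), (36.48292922973633, 41.50005340576172), 29.538782119750977) [array([ 0.437, -0.201]), array([ 0.554, -0.267]), array([ 0.497, -0.367]), array([ 0.382, -0.299])]
```

View pics/c1.png

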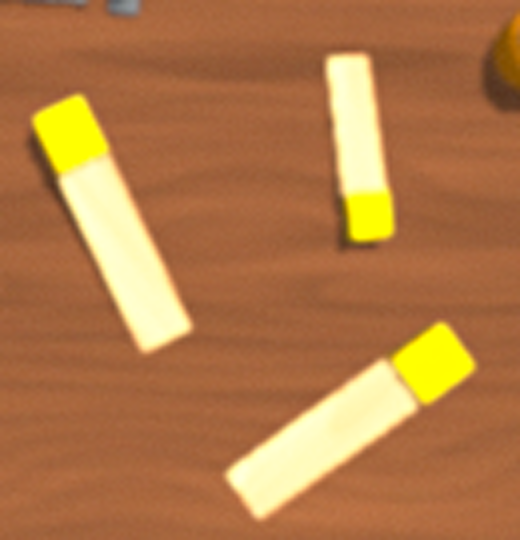

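View pics/c2.png

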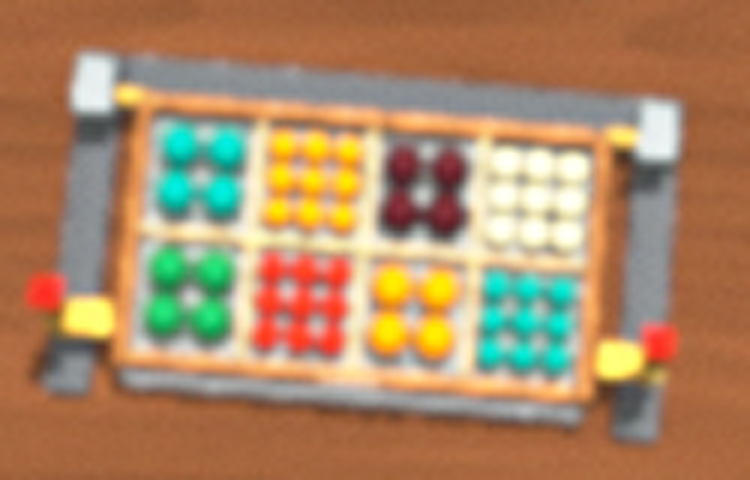

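View pics/c3.png

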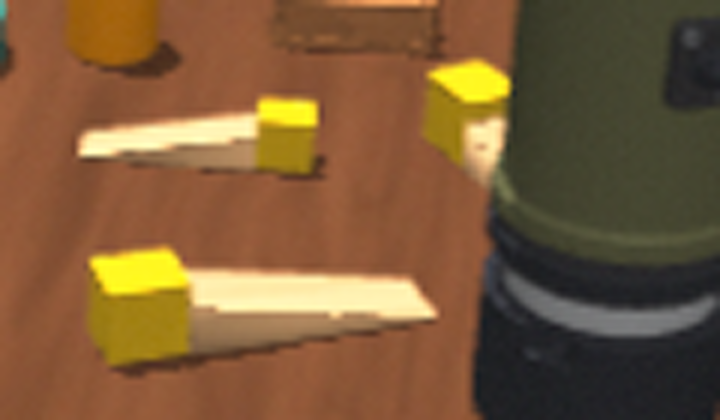

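```bash
python3 - <<'E'
from h import *
def P(x,y,z,k=4,o=(310,180)): return onz("top",(x+.5)/k-.5+o[0],(y+.5)/k-.5+o[1],z)[:2]
W={"A":[(147,353),(192,327),(33,116),(80,95),(62,174),(108,152)],
"B":[(327,57),(370,56),(349,242),(393,236),(345,196),(388,190)],
"C":[(226,476),(262,519),(443,322),(476,366),(391,357),(430,404)]}
for n,p in W.items():
    for h in((.036,) if n!="B" else (.036,.028)):
        t=[P(*q,.003) for q in p[:2]];b=[P(*q,h) for q in p[2:]]
        T=sum(t)/2;B=(b[0]+b[1])/2;F=(b[2]+b[3])/2
        d=T-B;print(n,h,"len",np.linalg.norm(d).round(4),"tipw",np.linalg.norm(t[0]-t[1]).round(4),"blk w",np.linalg.norm(b[0]-b[1]).round(4),np.linalg.norm(b[2]-b[3]).round(4),"blk l",np.linalg.norm(F-B).round(4),"tip",T.round(4),"back",B.round(4),"front",F.round(4),"yaw",np.degrees(np.arctan2(d[1],d[0])).round(1))
def S(x,y,z): return P(x,y,z,6,(235,110)).round(4)
print("front bar ends z.015",S(120,383,.015),S(583,419,.015), "back posts",S(95,80,.04),S(660,128,.04))
print("stand front feet",S(68,390,.008),S(637,438,.008), "outer",S(43,388,.008),S(658,440,.008))
print("gauge",S(45,292,.085),S(660,342,.085))
d=np.load("pics/top0.npy")
def D(u,v):
    z=d[v,u];o,r=ray("top",u,v);return (o+r*z).round(4)
for u,v in((327,212),(418,270),(402,234),(349,260),(380,298),(297,176),(310,200),(243,158),(345,166),(249,162),(297,171)): print((u,v),D(u,v))
E
```

```text
A 0.036 len 0.1994 tipw 0.0405 blk w 0.04 0.0395 blk l 0.0498 tip [ 0.3142 -0.1335] back [ 0.4922 -0.0436] front [ 0.4476 -0.0658] yaw -153.2
B 0.036 len 0.1484 tipw 0.0345 blk w 0.0343 0.0337 blk l 0.0355 tip [ 0.5396 -0.2777] back [ 0.3913 -0.2856] front [ 0.4267 -0.2829] yaw 3.0
B 0.028 len 0.1479 tipw 0.0345 blk w 0.0345 0.0339 blk l 0.0357 tip [ 0.5396 -0.2777] back [ 0.392  -0.2872] front [ 0.4276 -0.2845] yaw 3.7
C 0.036 len 0.199 tipw 0.0419 blk w 0.0408 0.0451 blk l 0.0471 tip [ 0.1955 -0.19  ] back [ 0.3123 -0.3511] front [ 0.2847 -0.313 ] yaw 125.9
front bar ends z.015 [0.5976 0.1763] [ 0.5812 -0.069 ] back posts [0.7564 0.1918] [ 0.7342 -0.1082]
stand front feet [0.595  0.2046] [ 0.5727 -0.0981] outer [0.596  0.2179] [ 0.5718 -0.1093]
gauge [0.6284 0.2067] [ 0.6064 -0.1047]
(327, 212) [ 0.4716 -0.0532  0.0497]
(418, 270) [ 0.2988 -0.3276  0.0502]
(402, 234) [ 0.4081 -0.2854  0.0327]
(349, 260) [ 0.3281 -0.1237  0.0088]
(380, 298) [ 0.214  -0.2177  0.0119]
(297, 176) [0.5909 0.0415 0.015 ]
(310, 200) [ 5.166e-01 -7.000e-04  2.000e-04]
(243, 158) [0.6288 0.2038 0.0863]
(345, 166) [ 0.6088 -0.1061  0.083 ]
(249, 162) [0.6283 0.1917 0.04  ]
(297, 171) [0.6029 0.0412 0.0333]
```

Wedge B, at pixel (400,217), measures 148 mm long with a 36 mm block, so it is the one meant. The other two are about 199 mm long. Next I'll cross-check the stand and wedge B in the side view.

```bash
python3 - <<'E'
from h import *
R=lambda a:np.array([[np.cos(a),-np.sin(a)],[np.sin(a),np.cos(a)]])
a=np.radians(-4.1);o=np.array([.6673,.0474])
im=cv2.imread("pics/side0.png");k=5;x0,y0,x1,y1=225,180,325,265
c=cv2.resize(im[y0:y1,x0:x1],None,fx=k,fy=k,interpolation=cv2.INTER_CUBIC)
t=cv2.imread("pics/top0.png");X0,Y0,X1,Y1=235,110,360,190
ct=cv2.resize(t[Y0:Y1,X0:X1],None,fx=6,fy=6,interpolation=cv2.INTER_CUBIC)
pts=[(-.05,.156,.085),(-.05,-.156,.085),(-.075,0,0),(-.08,.118,.015),(-.08,-.118,.015)]+[(s*.095,q*.165,.008) for s in(-1,1) for q in(-1,1)]
for p in pts:
    w=np.r_[o+R(a)@p[:2],p[2]]
    u,v=proj("side",w);cv2.circle(c,(int((u-x0+.5)*k),int((v-y0+.5)*k)),3,(255,0,255),-1)
    u,v=proj("top",w);cv2.circle(ct,(int((u-X0+.5)*6),int((v-Y0+.5)*6)),3,(255,0,255),-1)
cv2.imwrite("pics/c4.png",c);cv2.imwrite("pics/c5.png",ct)
x0,y0,x1,y1=320,170,400,205;k=8
c=cv2.resize(im[y0:y1,x0:x1],None,fx=k,fy=k,interpolation=cv2.INTER_CUBIC)
b=np.radians(3.3);g=np.array([.3915,-.2862])+R(b)@[.073,0]
for p in [(-.073,s*.015,z) for s in(-1,1) for z in(0,.036)]+[(.073,s*.015,.003) for s in(-1,1)]+[(-.037,.015,.036),(-.037,.015,0)]:
    u,v=proj("side",np.r_[g+R(b)@p[:2],p[2]]);cv2.circle(c,(int((u-x0+.5)*k),int((v-y0+.5)*k)),3,(255,0,255),-1)
cv2.imwrite("pics/c6.png",c)
E
```

```text
(no output)
```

View pics/c4.png

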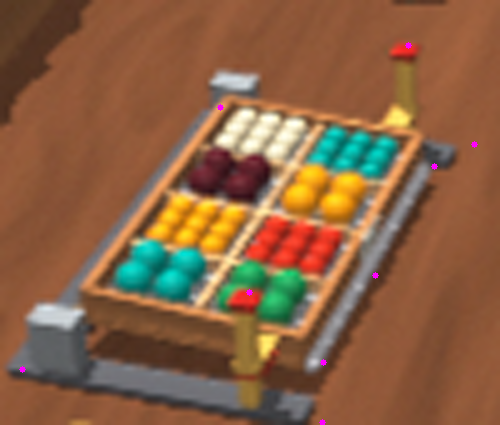

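View pics/c5.png

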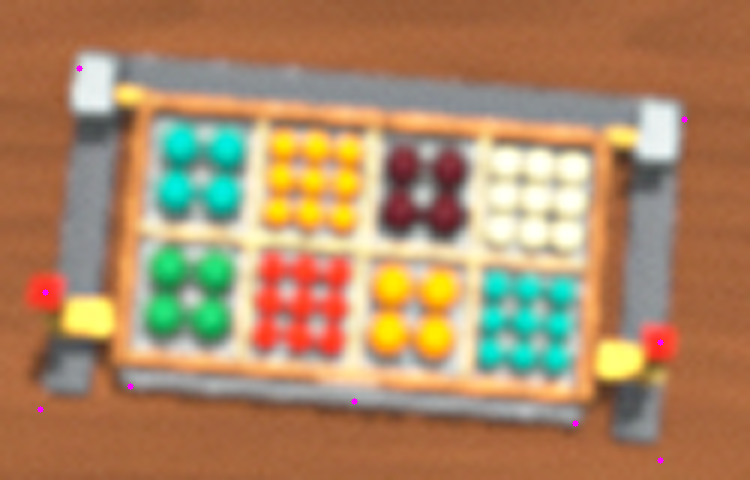

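View pics/c6.png

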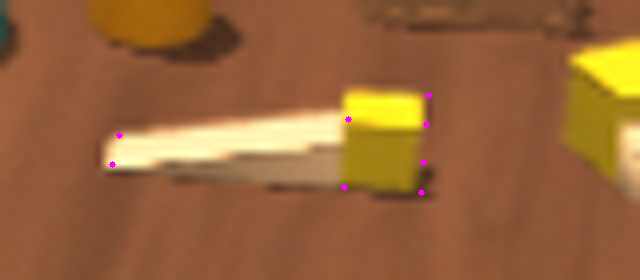

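```bash
cat >> h.py <<'E'
from scipy.spatial.transform import Rotation as Ro
def plan(x,y,z,yaw_y):
    "offset cm & spin so that TCP at xyz and tool y axis heads yaw_y deg (mod 180)"
    s=ctrl.state();M=Ro.from_rotvec(s["orientation"]).as_matrix()
    off=M.T@(np.array([x,y,z])-s["ee_pos"])*100
    ya=np.degrees(np.arctan2(M[1,1],M[0,1]));sp=-(yaw_y-ya)
    print("t",round(s["t"],2),"q",s["q"].round(2),"pos",s["ee_pos"].round(4),"tooly",ya.round(2),"tilt",M[:,2].round(4),"F",s["force"].round(2),"w",round(s["grip_width"],3),"| off",off.round(2),"spin",round((sp+90)%180-90,2),"raw",round(sp,2))
E
python3 -c "
from h import *
plan(.5,.1,.22,80)"
```

```text
t 0.1 q [ 1.05  0.31  1.51 -0.    1.33 -0.07] pos [0.2502 0.517  0.2445] tooly 64.17 tilt [-9.0e-04 -1.6e-03 -1.0e+00] F [-0.93  0.01 -0.11] w 0.999 | off [-40.65 -26.65   2.49] spin -15.83 raw -15.83
```

Request:
jog_arm:
  series:
    - {"grip": 0,"offset": [-40.6,-26.6,2],"spin": -16}
    - {"grip": 0,"offset": [-40.6,-26.6,2],"spin": -16}
    - {"grip": 0,"offset": [-40.6,-26.6,2],"spin": -16}
    - {"grip": 0,"offset": [-40.6,-26.6,2],"spin": -16}
    - {"grip": 0,"offset": [-40.6,-26.6,2],"spin": -16}
    - {"grip": 0,"offset": [-40.6,-26.6,2],"spin": -16}
    - {"grip": 0,"offset": [-40.6,-26.6,2],"spin": -16}
    - {"grip": 0,"offset": [-40.6,-26.6,2],"spin": -16}
    - {"grip": 0,"offset": [-40.6,-26.6,2],"spin": -16}
    - {"grip": 0,"offset": [-40.6,-26.6,2],"spin": -16}

```text
t: 1.1
ee_pos: [0.501, 0.0986, 0.2249]
orientation: [-0.271, -3.13, 0.001]
force: [1.3, 0.6, -0.0]
grip_width: 1.003
```

```bash
python3 -c "
from h import *
plan(.41,-.285,.15,93.3)"
```

```text
t 1.1 q [ 0.11  0.24  1.67 -0.    1.24 -1.29] pos [0.501  0.0986 0.2249] tooly 80.09 tilt [-1.e-04 -6.e-04 -1.e+00] F [ 1.28  0.6  -0.  ] w 1.003 | off [  2.36 -39.34   7.52] spin -13.21 raw -13.21
```

Request:
jog_arm:
  series:
    - {"grip": 0,"offset": [2.4,-39.3,7.5],"spin": -13.2}
    - {"grip": 0,"offset": [2.4,-39.3,7.5],"spin": -13.2}
    - {"grip": 0,"offset": [2.4,-39.3,7.5],"spin": -13.2}
    - {"grip": 0,"offset": [2.4,-39.3,7.5],"spin": -13.2}
    - {"grip": 0,"offset": [2.4,-39.3,7.5],"spin": -13.2}
    - {"grip": 0,"offset": [2.4,-39.3,7.5],"spin": -13.2}
    - {"grip": 0,"offset": [2.4,-39.3,7.5],"spin": -13.2}
    - {"grip": 0,"offset": [2.4,-39.3,7.5],"spin": -13.2}
    - {"grip": 0,"offset": [2.4,-39.3,7.5],"spin": -13.2}
    - {"grip": 0,"offset": [2.4,-39.3,7.5],"spin": -13.2}

```text
t: 2.1
ee_pos: [0.4085, -0.283, 0.1496]
orientation: [0.087, -3.139, -0.002]
force: [0.6, -0.1, -0.3]
grip_width: 0.999
```

```bash
python3 - <<'E'
from h import *
plan(.4105,-.285,.020,93.3)
for n,b in(("top",(340,170,460,270)),("side",(310,120,450,230))):
    im,d=ctrl.read_camera(n);cv2.imwrite(f"pics/{n}1.png",im)
    crop(f"pics/{n}1.png",f"pics/{n}1c.png",*b,5)
E
```

```text
t 2.1 q [-0.69  0.3   1.8   0.    1.05 -2.32] pos [ 0.4085 -0.283   0.1496] tooly 93.16 tilt [-0.0011  0.0012 -1.    ] F [ 0.64 -0.1  -0.34] w 0.999 | off [-0.2  -0.22 12.96] spin -0.14 raw -0.14
```

View pics/side1c.png

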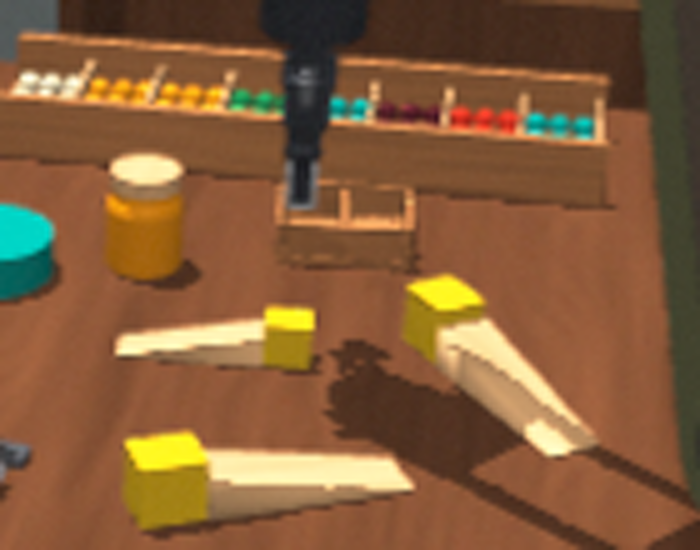

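View pics/top1c.png

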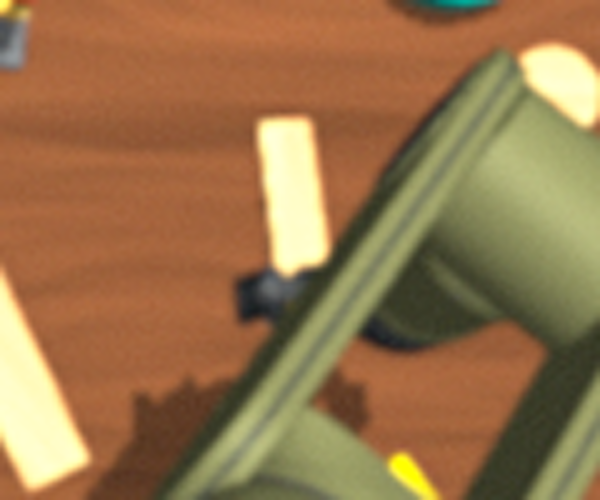

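The side crop shows the finger above the yellow block (290,335), and the path down is clear. I'll descend and close.

Request:
jog_arm:
  series:
    - {"grip": 0,"offset": [-0.2,-0.2,4],"spin": 0}
    - {"grip": 0,"offset": [-0.2,-0.2,8],"spin": 0}
    - {"grip": 0,"offset": [-0.2,-0.2,10.5],"spin": 0}
    - {"grip": 0,"offset": [-0.2,-0.2,12],"spin": 0}
    - {"grip": 0,"offset": [-0.2,-0.2,12.5],"spin": 0}
    - {"grip": 0,"offset": [-0.2,-0.2,12.8],"spin": 0}
    - {"grip": 0,"offset": [-0.2,-0.2,12.8],"spin": 0}

```text
t: 2.9
ee_pos: [0.4122, -0.2832, 0.0229]
orientation: [-0.095, 3.139, -0.001]
force: [-0.2, -1.0, 0.7]
grip_width: 1.003
```

```bash
python3 - <<'E'
from h import *
plan(.4105,-.285,.020,93.3)
n="side";im,d=ctrl.read_camera(n);cv2.imwrite(f"pics/{n}2.png",im)
crop(f"pics/{n}2.png",f"pics/{n}2c.png",310,140,420,220,6)
E
```

```text
t 2.9 q [-0.69  0.49  1.93  0.    0.73 -2.32] pos [ 0.4122 -0.2832  0.0229] tooly 93.45 tilt [ 7.e-04 -5.e-04 -1.e+00] F [-0.23 -0.99  0.65] w 1.003 | off [ 0.18 -0.17  0.29] spin 0.15 raw 0.15
```

View pics/side2c.png

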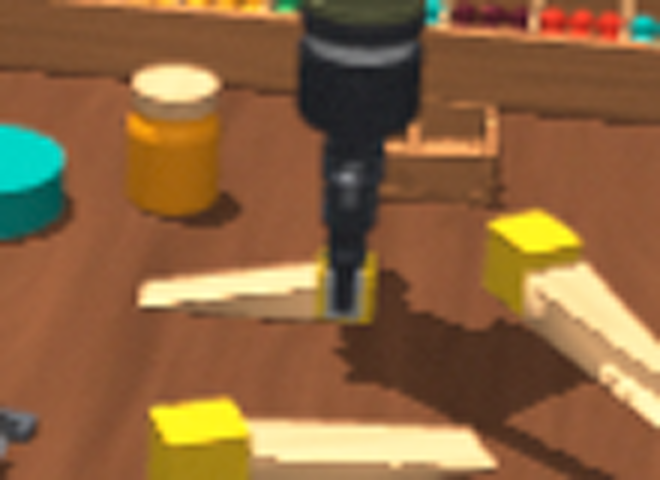

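The finger is centred on the block. I'll lower it 3 mm more and close.

Request:
jog_arm:
  series:
    - {"grip": 0,"offset": [0.1,-0.15,0.35],"spin": 0}
    - {"grip": 0.5,"offset": [0.1,-0.15,0.35],"spin": 0}
    - {"grip": 1,"offset": [0.1,-0.15,0.35],"spin": 0}
    - {"grip": 1,"offset": [0.1,-0.15,0.35],"spin": 0}
    - {"grip": 1,"offset": [0.1,-0.15,0.35],"spin": 0}
    - {"grip": 1,"offset": [0.1,-0.15,0.35],"spin": 0}
    - {"grip": 1,"offset": [0.1,-0.15,0.35],"spin": 0}
    - {"grip": 1,"offset": [0.1,-0.15,0.35],"spin": 0}

```text
t: 3.75
ee_pos: [0.4107, -0.2855, 0.0192]
orientation: [-0.092, 3.14, -0.001]
force: [-1.3, -0.3, 5.4]
grip_width: 0.34
```

```bash
python3 - <<'E'
from h import *
plan(.4105,-.285,.060,93.3)
E
```

```text
t 3.75 q [-0.69  0.49  1.93 -0.    0.72 -2.32] pos [ 0.4107 -0.2855  0.0192] tooly 93.36 tilt [ 4.e-04 -4.e-04 -1.e+00] F [-1.29 -0.3   5.4 ] w 0.34 | off [ 0.01  0.05 -4.08] spin 0.06 raw 0.06
```

Request:
jog_arm:
  series:
    - {"grip": 1,"offset": [0,0,-1],"spin": 0}
    - {"grip": 1,"offset": [0,0,-4],"spin": 0}
    - {"grip": 1,"offset": [0,0,-8],"spin": 0}
    - {"grip": 1,"offset": [0,0,-10],"spin": 0}
    - {"grip": 1,"offset": [0,0,-10],"spin": 0}
    - {"grip": 1,"offset": [0,0,-10],"spin": 0}

```text
t: 4.35
ee_pos: [0.4104, -0.2852, 0.1189]
orientation: [-0.092, 3.14, -0.0]
force: [-0.9, 0.1, -2.5]
grip_width: 0.341
```

```bash
python3 - <<'E'
from h import *
plan(.425,.0645,.12,85.9)
n="side";im,d=ctrl.read_camera(n);cv2.imwrite(f"pics/{n}3.png",im)
crop(f"pics/{n}3.png",f"pics/{n}3c.png",310,120,420,220,6)
E
```

```text
t 4.35 q [-0.69  0.34  1.83  0.    0.97 -2.32] pos [ 0.4104 -0.2852  0.1189] tooly 93.37 tilt [ 3.e-04 -3.e-04 -1.e+00] F [-0.88  0.1  -2.47] w 0.341 | off [-3.52 34.82 -0.12] spin 7.47 raw 7.47
```

View pics/side3c.png

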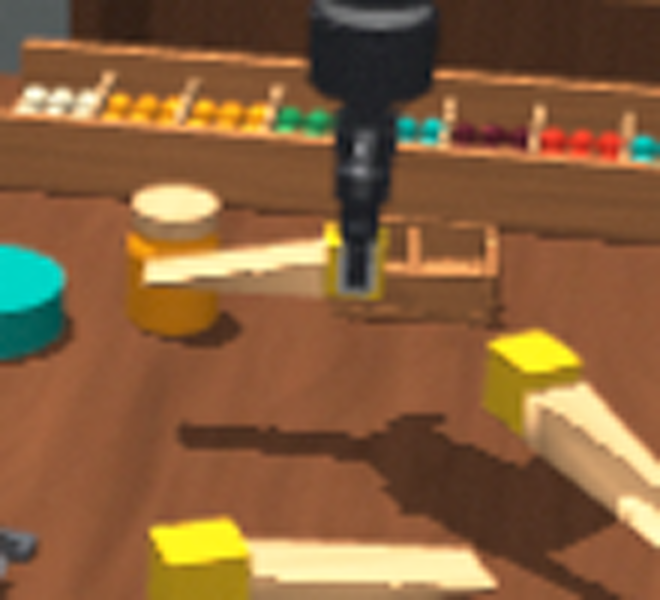

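The wedge is held level. I'll carry it to the front of the tray.

Request:
jog_arm:
  series:
    - {"grip": 1,"offset": [-3.5,34.8,0],"spin": 7.5}
    - {"grip": 1,"offset": [-3.5,34.8,0],"spin": 7.5}
    - {"grip": 1,"offset": [-3.5,34.8,0],"spin": 7.5}
    - {"grip": 1,"offset": [-3.5,34.8,0],"spin": 7.5}
    - {"grip": 1,"offset": [-3.5,34.8,0],"spin": 7.5}
    - {"grip": 1,"offset": [-3.5,34.8,0],"spin": 7.5}
    - {"grip": 1,"offset": [-3.5,34.8,0],"spin": 7.5}
    - {"grip": 1,"offset": [-3.5,34.8,0],"spin": 7.5}
    - {"grip": 1,"offset": [-3.5,34.8,0],"spin": 7.5}
    - {"grip": 1,"offset": [-3.5,34.8,0],"spin": 7.5}

```text
t: 5.4
ee_pos: [0.4241, 0.0635, 0.1178]
orientation: [-0.113, -3.137, 0.001]
force: [-0.9, 0.9, -1.9]
grip_width: 0.343
```

```bash
python3 - <<'E'
from h import *
plan(.425,.0645,.03,85.9)
for n,b in(("top",(230,110,360,230)),("side",(220,140,400,270))):
    im,d=ctrl.read_camera(n);cv2.imwrite(f"pics/{n}4.png",im)
    crop(f"pics/{n}4.png",f"pics/{n}4c.png",*b,4)
E
```

```text
t 5.4 q [ 0.05  0.26  1.97 -0.    0.91 -1.45] pos [0.4241 0.0635 0.1178] tooly 85.87 tilt [-2.7e-03 -6.0e-04 -1.0e+00] F [-0.88  0.92 -1.85] w 0.343 | off [-0.11  0.11  8.78] spin -0.03 raw -0.03
```

View pics/side4c.png

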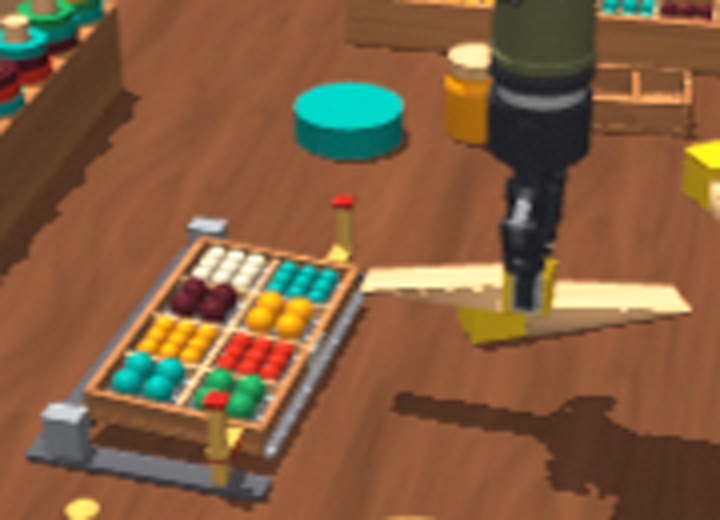

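View pics/top4c.png

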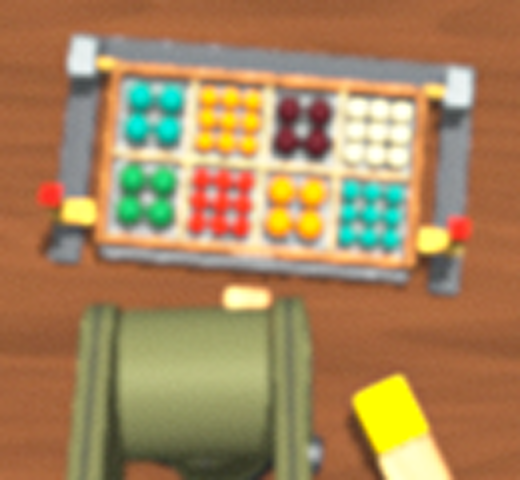

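Request:
jog_arm:
  series:
    - {"grip": 1,"offset": [-0.1,0.1,4],"spin": 0}
    - {"grip": 1,"offset": [-0.1,0.1,7],"spin": 0}
    - {"grip": 1,"offset": [-0.1,0.1,9],"spin": 0}
    - {"grip": 1,"offset": [-0.1,0.1,9.4],"spin": 0}
    - {"grip": 1,"offset": [-0.1,0.1,9.4],"spin": 0}
    - {"grip": 1,"offset": [-0.1,0.1,9.4],"spin": 0}

```text
t: 6.1
ee_pos: [0.427, 0.0644, 0.0255]
orientation: [0.116, 3.138, 0.0]
force: [0.1, 0.4, -1.2]
grip_width: 0.34
```

```bash
python3 - <<'E'
from h import *
plan(.425,.0648,.0195,85.9)
for n,b in(("top",(230,110,360,230)),("side",(230,170,390,260))):
    im,d=ctrl.read_camera(n);cv2.imwrite(f"pics/{n}5.png",im)
    crop(f"pics/{n}5.png",f"pics/{n}5c.png",*b,5)
plan(.425,.0648,.0195,85.9)
E
```

```text
t 6.1 q [ 0.05  0.42  2.07 -0.    0.64 -1.45] pos [0.427  0.0644 0.0255] tooly 85.78 tilt [ 0.0014  0.     -1.    ] F [ 0.09  0.43 -1.19] w 0.34 | off [0.2  0.03 0.6 ] spin -0.12 raw -0.12
t 6.2 q [ 0.05  0.42  2.07 -0.    0.64 -1.45] pos [0.4272 0.0647 0.0258] tooly 85.83 tilt [ 2.5e-03  1.0e-04 -1.0e+00] F [-0.45  0.   -1.72] w 0.341 | off [ 0.22 -0.01  0.63] spin -0.07 raw -0.07
```

View pics/side5c.png

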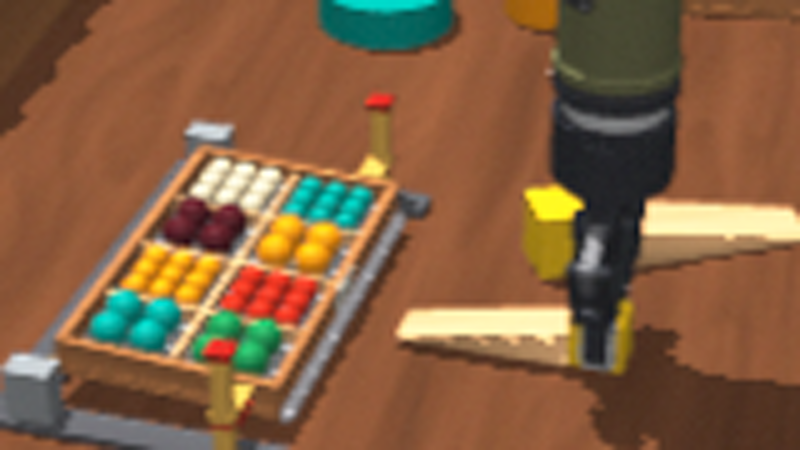

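View pics/top5c.png

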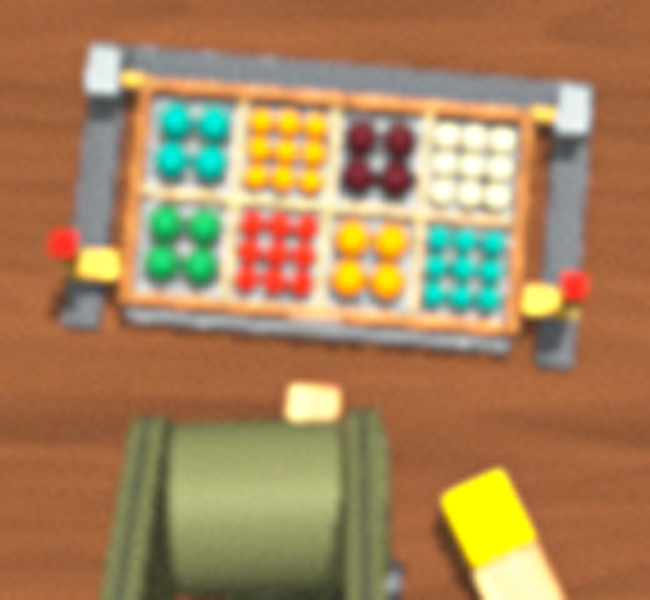

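```bash
python3 - <<'E'
from h import *
def P(x,y,z): return onz("top",(x+.5)/5-.5+230,(y+.5)/5-.5+110,z)[:2]
a,b=P(287,384,.010),P(342,388,.010)
print("tip",(a+b)/2,np.degrees(np.arctan2(-(a-b)[0],(a-b)[1])),np.linalg.norm(a-b))
l,r=P(124,318,.016),P(508,350,.016);m=(l+r)/2
print("bar",l,r,m,np.linalg.norm(l-r))
s=ctrl.state()["ee_pos"];d=np.radians(-4.1);u=np.array([np.cos(d),np.sin(d)])
print("tip by TCP",s[:2]+.128*u)
n=np.array([-u[1],u[0]])
for nm,q in(("cam",(a+b)/2),("tcp",s[:2]+.128*u)): print(nm,"ahead",(m-q)@u,"lateral to go",(m-q)@n, "gauge-mid lateral",(np.array([.6174,.0510])-q)@n)
E
```

```text
tip [0.55675567 0.05537276] -3.5436671809477183 0.03501112276067002
bar [0.59808754 0.17674255] [ 0.58037133 -0.06724433] [0.58922943 0.05474911] 0.24462922698774278
tip by TCP [0.55487718 0.05558646]
cam ahead 0.032435247701675864 lateral to go 0.0016997347852303263 gauge-mid lateral -2.5655414419130327e-05
tcp ahead 0.03432420277757593 lateral to go 0.0016208929268075286 gauge-mid lateral -0.00010449727284192807
```

Request:
jog_arm:
  series:
    - {"grip": 1,"offset": [0,0.08,0.3],"spin": -0.1}
    - {"grip": 1,"offset": [0,0.08,0.55],"spin": -0.1}
    - {"grip": 1,"offset": [0,0.08,0.55],"spin": -0.1}
    - {"grip": 1,"offset": [0,0.08,0.55],"spin": -0.1}

```text
t: 6.6
ee_pos: [0.4261, 0.066, 0.0193]
orientation: [-0.11, -3.14, 0.0]
force: [-0.7, -0.1, -1.9]
grip_width: 0.345
```

```bash
python3 - <<'E'
from h import *
plan(.425,.0648,.0195,85.9)
E
```

```text
t 6.6 q [ 0.06  0.44  2.08 -0.    0.63 -1.45] pos [0.4261 0.066  0.0193] tooly 85.99 tilt [-1.e-04 -0.e+00 -1.e+00] F [-0.68 -0.13 -1.86] w 0.345 | off [ 0.1  -0.12 -0.02] spin 0.09 raw 0.09
```

Request:
jog_arm:
  series:
    - {"grip": 1,"offset": [-0.7,-0.05,0.05],"spin": 0}
    - {"grip": 1,"offset": [-1.4,-0.05,0.05],"spin": 0}
    - {"grip": 1,"offset": [-2.1,-0.05,0.05],"spin": 0}
    - {"grip": 1,"offset": [-2.8,-0.05,0.05],"spin": 0}
    - {"grip": 1,"offset": [-2.8,-0.05,0.05],"spin": 0}
    - {"grip": 1,"offset": [-2.8,-0.05,0.05],"spin": 0}

```text
t: 7.2
ee_pos: [0.4545, 0.0634, 0.0191]
orientation: [0.11, 3.139, 0.0]
force: [-1.6, 1.0, 5.0]
grip_width: 0.343
```

```bash
python3 - <<'E'
from h import *
plan(.425,.0648,.0195,85.9)
n="side";im,d=ctrl.read_camera(n);cv2.imwrite(f"pics/{n}6.png",im)
crop(f"pics/{n}6.png",f"pics/{n}6c.png",240,190,370,260,6)
plan(.425,.0648,.0195,85.9)
E
```

```text
t 7.2 q [ 0.05  0.46  2.02 -0.    0.66 -1.45] pos [0.4545 0.0634 0.0191] tooly 85.97 tilt [ 7.e-04 -0.e+00 -1.e+00] F [-1.59  1.    4.95] w 0.343 | off [ 2.95 -0.07 -0.04] spin 0.07 raw 0.07
t 7.25 q [ 0.05  0.46  2.02 -0.    0.66 -1.45] pos [0.4546 0.0634 0.0191] tooly 85.98 tilt [ 9.e-04 -0.e+00 -1.e+00] F [-0.5  -0.61  4.57] w 0.341 | off [ 2.96 -0.07 -0.04] spin 0.08 raw 0.08
```

View pics/side6c.png

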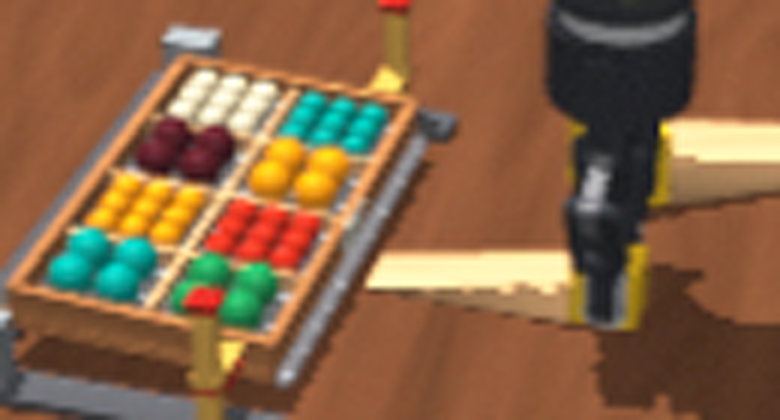

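Request:
jog_arm:
  series:
    - {"grip": 1,"offset": [-0.3,0,-0.04],"spin": 0}
    - {"grip": 1,"offset": [-0.6,0,-0.04],"spin": 0}
    - {"grip": 1,"offset": [-0.9,0,-0.04],"spin": 0}
    - {"grip": 1,"offset": [-1.2,0,-0.04],"spin": 0}
    - {"grip": 1,"offset": [-1.2,0,-0.04],"spin": 0}
    - {"grip": 1,"offset": [-1.2,0,-0.04],"spin": 0}

```text
t: 7.85
ee_pos: [0.4661, 0.0625, 0.0191]
orientation: [-0.11, -3.14, 0.0]
force: [-1.0, 0.2, 1.1]
grip_width: 0.343
```

```bash
python3 - <<'E'
from h import *
plan(.425,.0648,.0195,85.9)
n="side";im,d=ctrl.read_camera(n);cv2.imwrite(f"pics/{n}7.png",im)
crop(f"pics/{n}7.png",f"pics/{n}7c.png",240,190,370,260,6)
plan(.425,.0648,.0195,85.9)
E
```

```text
t 7.85 q [ 0.04  0.47  1.99 -0.    0.68 -1.46] pos [0.4661 0.0625 0.0191] tooly 85.97 tilt [-0.e+00 -1.e-04 -1.e+00] F [-1.04  0.18  1.13] w 0.343 | off [ 4.12 -0.06 -0.04] spin 0.07 raw 0.07
t 7.9 q [ 0.04  0.47  1.99 -0.    0.68 -1.46] pos [0.4661 0.0625 0.0191] tooly 85.97 tilt [ 1.e-04 -0.e+00 -1.e+00] F [-0.81  0.    0.88] w 0.342 | off [ 4.12 -0.06 -0.04] spin 0.07 raw 0.07
```

View pics/side7c.png

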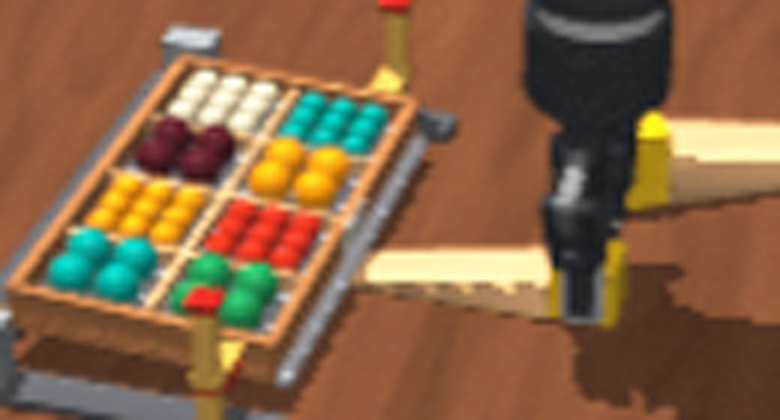

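The tip has gone under the bar at about (358,265) in the crop, with no contact force. I'll continue.

Request:
jog_arm:
  series:
    - {"grip": 1,"offset": [-0.3,0,0],"spin": 0}
    - {"grip": 1,"offset": [-0.6,0,0],"spin": 0}
    - {"grip": 1,"offset": [-0.9,0,0],"spin": 0}
    - {"grip": 1,"offset": [-1.2,0,0],"spin": 0}
    - {"grip": 1,"offset": [-1.2,0,0],"spin": 0}
    - {"grip": 1,"offset": [-1.2,0,0],"spin": 0}

```text
t: 8.5
ee_pos: [0.4788, 0.0617, 0.0192]
orientation: [0.11, 3.139, 0.0]
force: [-0.8, 0.2, -0.8]
grip_width: 0.34
```

```bash
python3 - <<'E'
from h import *
n="side";im,d=ctrl.read_camera(n);cv2.imwrite(f"pics/{n}8.png",im)
crop(f"pics/{n}8.png",f"pics/{n}8c.png",240,190,370,260,6)
plan(.425,.0648,.0195,85.9)
E
```

```text
t 8.55 q [ 0.04  0.48  1.97 -0.    0.69 -1.46] pos [0.4785 0.0617 0.0192] tooly 85.97 tilt [ 7.e-04  0.e+00 -1.e+00] F [ 0.42 -1.11 -1.23] w 0.34 | off [ 5.36 -0.07 -0.03] spin 0.07 raw 0.07
```

View pics/side8c.png

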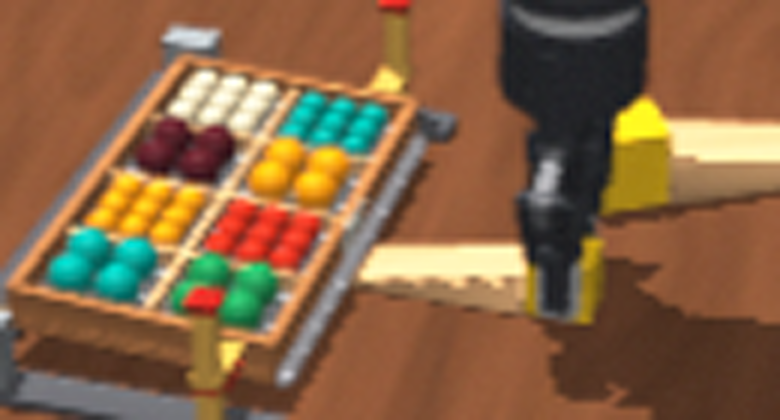

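Request:
jog_arm:
  series:
    - {"grip": 1,"offset": [-0.3,0,0.02],"spin": 0}
    - {"grip": 1,"offset": [-0.6,0,0.02],"spin": 0}
    - {"grip": 1,"offset": [-0.9,0,0.02],"spin": 0}
    - {"grip": 1,"offset": [-1.0,0,0.02],"spin": 0}
    - {"grip": 1,"offset": [-1.0,0,0.02],"spin": 0}

```text
t: 9.05
ee_pos: [0.487, 0.061, 0.0191]
orientation: [-0.11, -3.138, 0.0]
force: [-3.4, 0.1, 5.9]
grip_width: 0.337
```

Request:
jog_arm:
  series:
    - {"grip": 1,"offset": [-0.3,0,0],"spin": 0}
    - {"grip": 1,"offset": [-0.6,0,0],"spin": 0}
    - {"grip": 1,"offset": [-0.8,0,0],"spin": 0}
    - {"grip": 1,"offset": [-0.8,0,0],"spin": 0}
    - {"grip": 1,"offset": [-0.8,0,0],"spin": 0}

```text
t: 9.55
ee_pos: [0.4905, 0.0606, 0.0191]
orientation: [-0.11, -3.13, 0.0]
force: [-11.9, 0.7, 14.6]
grip_width: 0.341
```

```bash
python3 - <<'E'
from h import *
n="side";im,d=ctrl.read_camera(n);cv2.imwrite(f"pics/{n}9.png",im)
crop(f"pics/{n}9.png",f"pics/{n}9c.png",240,190,370,260,6)
plan(.425,.0648,.0195,85.9)
E
```

```text
t 9.6 q [ 0.04  0.49  1.94  0.    0.72 -1.46] pos [0.4904 0.0606 0.0191] tooly 85.97 tilt [-0.0093  0.     -1.    ] F [-11.61   1.4   13.71] w 0.343 | off [ 6.56 -0.04  0.02] spin 0.07 raw 0.07
```

View pics/side9c.png

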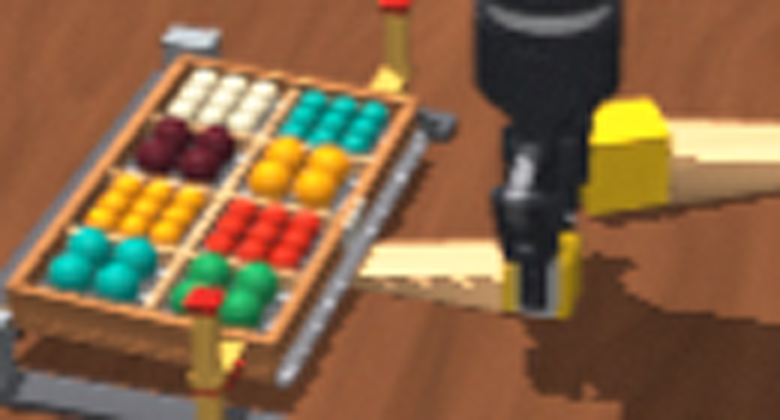

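At x=0.4904 the push reads 12 N, but the vertical force is 14 N up. The tool is bearing down, so part of the push is friction. I'll ease it up slightly.

Request:
jog_arm:
  series:
    - {"grip": 1,"offset": [0.1,0,-0.06],"spin": 0}
    - {"grip": 1,"offset": [0.1,0,-0.06],"spin": 0}
    - {"grip": 1,"offset": [0.1,0,-0.06],"spin": 0}

```text
t: 9.9
ee_pos: [0.4947, 0.0605, 0.0191]
orientation: [-0.11, -3.139, 0.0]
force: [-2.0, 0.3, -2.5]
grip_width: 0.338
```

```bash
python3 - <<'E'
from h import *
s=ctrl.state();print(s["wrist_torque"])
plan(.425,.0648,.0195,85.9)
E
```

```text
[0.01129078 0.51265434 0.01919627]
t 9.9 q [ 0.04  0.49  1.93 -0.    0.72 -1.46] pos [0.4947 0.0605 0.0191] tooly 85.97 tilt [-9.e-04 -0.e+00 -1.e+00] F [-1.97  0.28 -2.52] w 0.338 | off [ 6.98 -0.06 -0.03] spin 0.07 raw 0.07
```

That fixed it: the push is 2 N and Fz is -2.5 N. I'll continue in small steps.

Request:
jog_arm:
  series:
    - {"grip": 1,"offset": [-0.25,0,0],"spin": 0}
    - {"grip": 1,"offset": [-0.5,0,0],"spin": 0}
    - {"grip": 1,"offset": [-0.5,0,0],"spin": 0}
    - {"grip": 1,"offset": [-0.5,0,0],"spin": 0}

```text
t: 10.3
ee_pos: [0.5011, 0.0601, 0.0196]
orientation: [0.11, 3.138, 0.0]
force: [0.0, -0.8, -3.6]
grip_width: 0.342
```

```bash
python3 - <<'E'
from h import *
n="side";im,d=ctrl.read_camera(n);cv2.imwrite(f"pics/{n}10.png",im)
crop(f"pics/{n}10.png",f"pics/{n}10c.png",240,190,370,260,6)
plan(.425,.0648,.0195,85.9)
E
```

```text
t 10.35 q [ 0.04  0.5   1.92 -0.    0.72 -1.46] pos [0.501  0.0601 0.0197] tooly 85.97 tilt [ 0.0018  0.     -1.    ] F [ 0.65  0.12 -3.2 ] w 0.341 | off [ 7.62 -0.07  0.01] spin 0.07 raw 0.07
```

View pics/side10c.png

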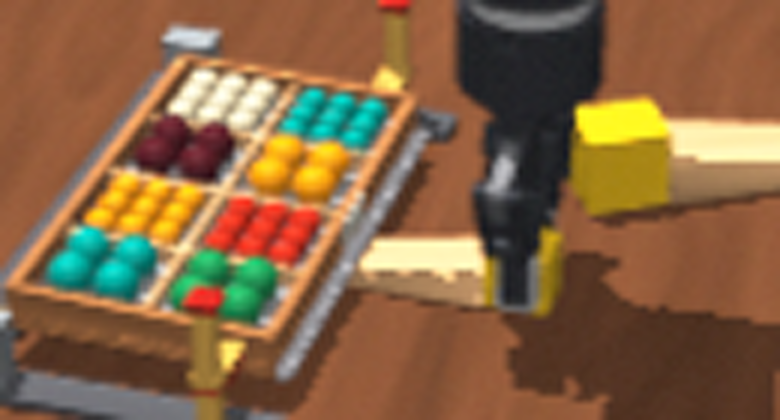

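```bash
cat >> h.py <<'E'
def rise(f,ref="pics/side0.png"):
    a=cv2.imread(ref,0).astype(np.float32);b=cv2.imread(f,0).astype(np.float32)
    def T(x0,y0,x1,y1):
        up=lambda i:cv2.resize(i,None,fx=8,fy=8,interpolation=cv2.INTER_CUBIC)
        t=up(a[y0:y1,x0:x1]);s=up(b[y0-6:y1+6,x0-6:x1+6])
        m=cv2.matchTemplate(s,t,cv2.TM_CCOEFF_NORMED);_,v,_,l=cv2.minMaxLoc(m)
        return (l[0]/8-6,l[1]/8-6,round(v,3))
    print(f,"front beads",T(266,230,286,246),"front row far",T(292,208,305,220),"back beads",T(252,220,268,236),"stand post",T(228,238,246,254),"gauge",T(270,236,277,242))
E
python3 -c "
from h import *
for i in range(5,11): rise(f'pics/side{i}.png')"
```

```text
pics/side5.png front beads (0.0, 0.0, 0.996) front row far (0.0, 0.0, 0.995) back beads (0.0, 0.0, 0.997) stand post (0.0, 0.0, 0.999) gauge (0.0, 0.0, 0.993)
pics/side6.png front beads (0.0, 0.0, 0.996) front row far (0.0, 0.0, 0.995) back beads (0.0, 0.0, 0.997) stand post (0.0, 0.0, 0.999) gauge (0.0, 0.0, 0.993)
pics/side7.png front beads (0.0, 0.0, 0.996) front row far (0.0, 0.0, 0.995) back beads (0.0, 0.0, 0.997) stand post (0.0, 0.0, 0.999) gauge (0.0, 0.0, 0.993)
pics/side8.png front beads (0.0, 0.0, 0.996) front row far (0.0, 0.0, 0.995) back beads (0.0, 0.0, 0.997) stand post (0.0, 0.0, 0.999) gauge (0.0, 0.0, 0.993)
pics/side9.png front beads (0.0, -0.125, 0.979) front row far (0.0, -0.125, 0.982) back beads (0.0, 0.0, 0.987) stand post (0.0, 0.0, 0.999) gauge (0.0, 0.0, 0.989)
pics/side10.png front beads (-0.125, -0.75, 0.938) front row far (-0.125, -0.875, 0.984) back beads (-0.125, -0.25, 0.97) stand post (0.0, 0.0, 0.998) gauge (-0.125, -0.25, 0.94)
```

The tray has risen about 3 mm. Lift began at about x=0.489, so I expect the stop near 0.529.

Request:
jog_arm:
  series:
    - {"grip": 1,"offset": [-0.25,0,0.02],"spin": 0}
    - {"grip": 1,"offset": [-0.5,0,0.02],"spin": 0}
    - {"grip": 1,"offset": [-0.75,0,0.02],"spin": 0}
    - {"grip": 1,"offset": [-1.0,0,0.02],"spin": 0}
    - {"grip": 1,"offset": [-1.0,0,0.02],"spin": 0}
    - {"grip": 1,"offset": [-1.0,0,0.02],"spin": 0}

```text
t: 10.95
ee_pos: [0.5107, 0.0594, 0.0195]
orientation: [0.11, 3.138, 0.0]
force: [-0.6, -0.4, -3.4]
grip_width: 0.341
```

```bash
python3 - <<'E'
from h import *
n="side";im,d=ctrl.read_camera(n);cv2.imwrite(f"pics/{n}11.png",im)
plan(.425,.0648,.0195,85.9); rise("pics/side11.png")
E
```

```text
t 11.0 q [ 0.03  0.5   1.9  -0.    0.74 -1.47] pos [0.5107 0.0594 0.0196] tooly 85.97 tilt [ 0.0014 -0.     -1.    ] F [-0.33 -0.22 -3.68] w 0.341 | off [ 8.58 -0.07 -0.01] spin 0.07 raw 0.07
pics/side11.png front beads (-0.125, -1.0, 0.937) front row far (-0.25, -1.125, 0.967) back beads (-0.125, -0.375, 0.959) stand post (0.0, 0.0, 0.998) gauge (0.0, -0.25, 0.91)
```

Request:
jog_arm:
  series:
    - {"grip": 1,"offset": [-0.25,0,0.02],"spin": 0}
    - {"grip": 1,"offset": [-0.5,0,0.02],"spin": 0}
    - {"grip": 1,"offset": [-0.75,0,0.02],"spin": 0}
    - {"grip": 1,"offset": [-1.0,0,0.02],"spin": 0}

```text
t: 11.4
ee_pos: [0.5198, 0.0587, 0.0191]
orientation: [-0.11, -3.139, 0.0]
force: [-2.2, -0.2, -2.9]
grip_width: 0.346
```

```bash
python3 - <<'E'
from h import *
n="side";im,d=ctrl.read_camera(n);cv2.imwrite(f"pics/{n}12.png",im)
crop(f"pics/{n}12.png",f"pics/{n}12c.png",240,190,370,260,6)
plan(.425,.0648,.0195,85.9); rise("pics/side12.png")
E
```

```text
t 11.45 q [ 0.03  0.51  1.88 -0.    0.75 -1.47] pos [0.5208 0.0587 0.0192] tooly 85.97 tilt [ 9.e-04 -0.e+00 -1.e+00] F [-1.6  -0.24 -3.02] w 0.34 | off [ 9.6  -0.06 -0.03] spin 0.07 raw 0.07
pics/side12.png front beads (-0.25, -1.125, 0.9) front row far (-0.25, -1.5, 0.956) back beads (-0.125, -0.5, 0.955) stand post (0.0, 0.0, 0.998) gauge (0.0, -0.25, 0.891)
```

View pics/side12c.png

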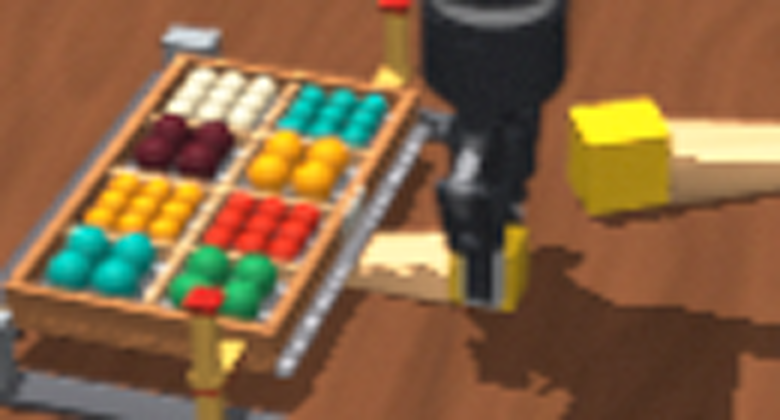

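Request:
jog_arm:
  series:
    - {"grip": 1,"offset": [-0.2,0,0],"spin": 0}
    - {"grip": 1,"offset": [-0.4,0,0],"spin": 0}
    - {"grip": 1,"offset": [-0.4,0,0],"spin": 0}

```text
t: 11.75
ee_pos: [0.5246, 0.0584, 0.0192]
orientation: [0.11, 3.139, 0.0]
force: [-0.5, -0.8, -3.3]
grip_width: 0.342
```

Request:
jog_arm:
  series:
    - {"grip": 1,"offset": [-0.2,0,0],"spin": 0}
    - {"grip": 1,"offset": [-0.2,0,0],"spin": 0}

```text
t: 11.95
ee_pos: [0.5262, 0.0583, 0.0192]
orientation: [0.11, 3.139, -0.0]
force: [-1.5, 0.5, -4.2]
grip_width: 0.342
```

```bash
python3 - <<'E'
from h import *
n="side";im,d=ctrl.read_camera(n);cv2.imwrite(f"pics/{n}13.png",im)
plan(.425,.0648,.0195,85.9); rise("pics/side13.png")
E
```

```text
t 12.0 q [ 0.03  0.52  1.86 -0.    0.76 -1.47] pos [0.5262 0.0583 0.0192] tooly 85.97 tilt [ 3.e-04 -0.e+00 -1.e+00] F [-0.6   0.83 -4.23] w 0.341 | off [10.14 -0.06 -0.04] spin 0.07 raw 0.07
pics/side13.png front beads (-0.25, -1.375, 0.879) front row far (-0.25, -1.875, 0.971) back beads (-0.25, -0.5, 0.954) stand post (0.0, 0.0, 0.997) gauge (0.0, -0.25, 0.854)
```

Request:
jog_arm:
  series:
    - {"grip": 1,"offset": [-0.15,0,0],"spin": 0}
    - {"grip": 1,"offset": [-0.15,0,0],"spin": 0}

```text
t: 12.2
ee_pos: [0.5269, 0.0582, 0.0191]
orientation: [-0.11, -3.139, 0.0]
force: [-1.9, -0.3, -2.9]
grip_width: 0.342
```

Request:
jog_arm:
  series:
    - {"grip": 1,"offset": [-0.15,0,0],"spin": 0}
    - {"grip": 1,"offset": [-0.15,0,0],"spin": 0}

```text
t: 12.4
ee_pos: [0.5274, 0.0582, 0.0191]
orientation: [-0.11, -3.137, 0.0]
force: [-4.9, 0.3, -0.0]
grip_width: 0.344
```

Request:
jog_arm:
  series:
    - {"grip": 1,"offset": [-0.1,0,0],"spin": 0}
    - {"grip": 1,"offset": [-0.1,0,0],"spin": 0}

```text
t: 12.6
ee_pos: [0.5275, 0.0582, 0.0191]
orientation: [-0.11, -3.135, 0.0]
force: [-7.3, 0.3, 1.6]
grip_width: 0.339
```

The push is climbing and the motion has almost stopped. Fz is drifting up too, so I'll lift a hair before the next step.

Request:
jog_arm:
  series:
    - {"grip": 1,"offset": [-0.05,0,-0.02],"spin": 0}
    - {"grip": 1,"offset": [-0.05,0,-0.02],"spin": 0}

```text
t: 12.8
ee_pos: [0.5276, 0.0581, 0.0191]
orientation: [-0.11, -3.135, 0.0]
force: [-8.2, -0.2, 1.0]
grip_width: 0.341
```

```bash
python3 - <<'E'
from h import *
n="side";im,d=ctrl.read_camera(n);cv2.imwrite(f"pics/{n}14.png",im)
crop(f"pics/{n}14.png",f"pics/{n}14c.png",240,190,340,260,7)
plan(.425,.0648,.0195,85.9); rise("pics/side14.png");rise("pics/side14.png","pics/side13.png")
E
```

```text
t 12.85 q [ 0.03  0.52  1.86  0.    0.77 -1.47] pos [0.5276 0.0581 0.0191] tooly 85.97 tilt [-5.e-03  1.e-04 -1.e+00] F [-6.15  0.64  1.6 ] w 0.342 | off [ 1.028e+01 -6.000e-02  1.000e-02] spin 0.07 raw 0.07
pics/side14.png front beads (-0.25, -1.375, 0.881) front row far (-0.25, -1.875, 0.972) back beads (-0.25, -0.5, 0.954) stand post (0.0, 0.0, 0.997) gauge (-0.125, -0.375, 0.856)
pics/side14.png front beads (0.0, 0.0, 0.996) front row far (0.0, 0.0, 0.996) back beads (0.0, 0.0, 0.997) stand post (0.0, 0.0, 0.998) gauge (0.0, -0.125, 0.988)
```

View pics/side14c.png

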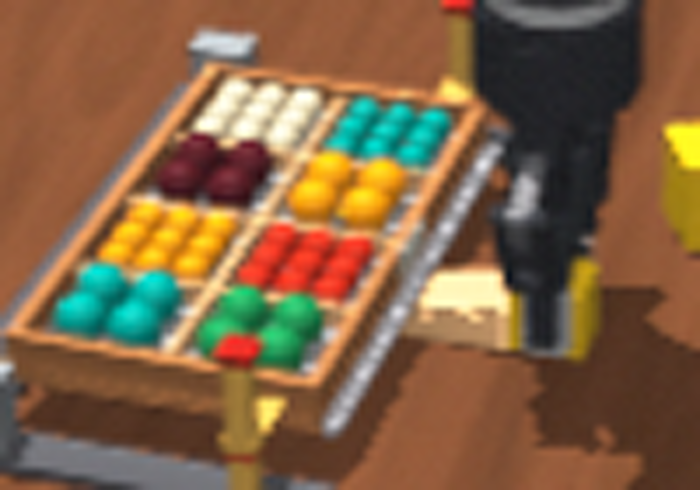

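The tray hasn't moved since the previous frame, and the rise of about 1.9 px matches 8 mm. So it is at the gauges, and I'll now bring the push to about 13 N.

Request:
jog_arm:
  series:
    - {"grip": 1,"offset": [-0.12,0,-0.02],"spin": 0}
    - {"grip": 1,"offset": [-0.12,0,-0.02],"spin": 0}

```text
t: 13.05
ee_pos: [0.5277, 0.0581, 0.0191]
orientation: [-0.11, -3.133, 0.0]
force: [-8.7, 0.4, 1.7]
grip_width: 0.345
```

Request:
jog_arm:
  series:
    - {"grip": 1,"offset": [-0.08,0,-0.01],"spin": 0}
    - {"grip": 1,"offset": [-0.08,0,-0.01],"spin": 0}

```text
t: 13.25
ee_pos: [0.5277, 0.0581, 0.0191]
orientation: [-0.11, -3.131, 0.0]
force: [-10.4, 0.9, 2.1]
grip_width: 0.339
```

Request:
jog_arm:
  series:
    - {"grip": 1,"offset": [-0.1,0,-0.01],"spin": 0}
    - {"grip": 1,"offset": [-0.1,0,-0.01],"spin": 0}

```text
t: 13.45
ee_pos: [0.5278, 0.0581, 0.0191]
orientation: [-0.11, -3.13, 0.0]
force: [-12.3, 0.3, 2.4]
grip_width: 0.343
```

```bash
python3 - <<'E'
from h import *
for i in range(2):
    ctrl.read_camera("side"); print(ctrl.state()["force"].round(2))
plan(.425,.0648,.0195,85.9)
E
```

```text
[-11.66   1.7    2.04]
[-11.92   1.65   1.92]
t 13.55 q [ 0.03  0.52  1.85  0.    0.78 -1.47] pos [0.5278 0.0581 0.0191] tooly 85.98 tilt [-9.9e-03  2.0e-04 -1.0e+00] F [-11.92   1.65   1.92] w 0.346 | off [10.3  -0.05  0.06] spin 0.08 raw 0.08
```

Request:
jog_arm:
  series:
    - {"grip": 1,"offset": [-0.06,0,0],"spin": 0}
    - {"grip": 1,"offset": [-0.06,0,0],"spin": 0}
    - {"grip": 1,"offset": [-0.06,0,0],"spin": 0}

```text
t: 13.85
ee_pos: [0.5278, 0.0581, 0.0191]
orientation: [-0.11, -3.129, 0.0]
force: [-13.5, 1.6, 4.1]
grip_width: 0.343
```

The push is 13.5 N, so the tray is snug. I'll relax the arm most of the way without pulling, then open.

Request:
jog_arm:
  series:
    - {"grip": 1,"offset": [0.25,0,0.02],"spin": 0}
    - {"grip": 1,"offset": [0.5,0,0.03],"spin": 0}
    - {"grip": 1,"offset": [0.5,0,0.03],"spin": 0}

```text
t: 14.15
ee_pos: [0.5278, 0.0581, 0.0191]
orientation: [-0.11, -3.138, 0.0]
force: [-4.3, 0.7, -4.5]
grip_width: 0.346
```

Request:
jog_arm:
  series:
    - {"grip": 0.7,"offset": [0.1,0,0],"spin": 0}
    - {"grip": 0.3,"offset": [0.1,0,0],"spin": 0}
    - {"grip": 0,"offset": [0.1,0,0],"spin": 0}
    - {"grip": 0,"offset": [0.1,0,0],"spin": 0}
    - {"grip": 0,"offset": [0.1,0,0],"spin": 0}
    - {"grip": 0,"offset": [0.1,0,0],"spin": 0}

```text
t: 14.75
ee_pos: [0.5288, 0.0582, 0.0199]
orientation: [0.11, 3.138, 0.0]
force: [-0.2, -0.6, -0.1]
grip_width: 0.999
```

```bash
python3 - <<'E'
from h import *
n="side";im,d=ctrl.read_camera(n);cv2.imwrite(f"pics/{n}15.png",im)
crop(f"pics/{n}15.png",f"pics/{n}15c.png",240,190,340,260,7)
plan(.425,.0648,.0195,85.9); rise("pics/side15.png");rise("pics/side15.png","pics/side14.png")
E
```

```text
t 14.8 q [ 0.03  0.52  1.86 -0.    0.76 -1.47] pos [0.5285 0.0582 0.0198] tooly 85.97 tilt [ 0.001  0.    -1.   ] F [-0.39  0.04 -0.63] w 0.998 | off [10.37 -0.07  0.02] spin 0.07 raw 0.07
pics/side15.png front beads (-0.25, -1.375, 0.88) front row far (-0.25, -1.875, 0.972) back beads (-0.25, -0.5, 0.953) stand post (0.0, 0.0, 0.997) gauge (0.0, -0.25, 0.856)
pics/side15.png front beads (0.0, 0.0, 0.996) front row far (0.0, 0.0, 0.994) back beads (0.0, 0.0, 0.997) stand post (0.0, 0.0, 0.998) gauge (0.0, 0.0, 0.988)
```

View pics/side15c.png

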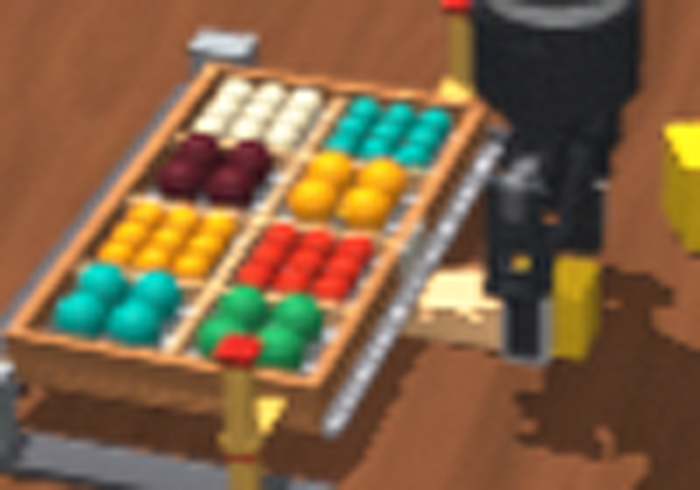

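The tray is still up and the wedge hasn't moved. I'll lift the gripper straight up.

Request:
jog_arm:
  series:
    - {"grip": 0,"offset": [0,0,-1.5],"spin": 0}
    - {"grip": 0,"offset": [0,0,-4],"spin": 0}
    - {"grip": 0,"offset": [0,0,-8],"spin": 0}
    - {"grip": 0,"offset": [0,0,-13],"spin": 0}
    - {"grip": 0,"offset": [0,0,-17],"spin": 0}
    - {"grip": 0,"offset": [0,0,-17],"spin": 0}

```text
t: 15.4
ee_pos: [0.5323, 0.0584, 0.1958]
orientation: [0.11, 3.127, 0.001]
force: [0.9, -0.3, -0.6]
grip_width: 1.002
```

Request:
jog_arm:
  series:
    - {"grip": 0,"offset": [5,0,-3],"spin": 0}
    - {"grip": 0,"offset": [9,0,-3],"spin": 0}
    - {"grip": 0,"offset": [9,0,-3],"spin": 0}

```text
t: 15.7
ee_pos: [0.4303, 0.0647, 0.2183]
orientation: [-0.109, -3.132, 0.001]
force: [-0.2, 0.2, -0.1]
grip_width: 0.999
```

```bash
python3 - <<'E'
from h import *
for n,b in(("top",(230,110,360,230)),("side",(230,170,350,265))):
    im,d=ctrl.read_camera(n);cv2.imwrite(f"pics/{n}16.png",im)
    crop(f"pics/{n}16.png",f"pics/{n}16c.png",*b,6 if n=="side" else 5)
plan(.425,.0648,.0195,85.9); rise("pics/side16.png");rise("pics/side16.png","pics/side14.png")
E
```

```text
t 15.8 q [ 0.05  0.14  1.81 -0.    1.19 -1.45] pos [0.4368 0.0646 0.2191] tooly 85.99 tilt [-3.e-04 -1.e-04 -1.e+00] F [0.84 0.02 0.54] w 0.995 | off [ 1.17 -0.06 19.96] spin 0.09 raw 0.09
pics/side16.png front beads (-0.25, -1.375, 0.88) front row far (-0.25, -1.875, 0.972) back beads (-0.25, -0.5, 0.954) stand post (0.0, 0.0, 0.997) gauge (0.0, -0.25, 0.849)
pics/side16.png front beads (0.0, 0.0, 0.996) front row far (0.0, 0.0, 0.994) back beads (0.0, 0.0, 0.997) stand post (0.0, 0.0, 0.998) gauge (0.0, 0.0, 0.988)
```

View pics/side16c.png

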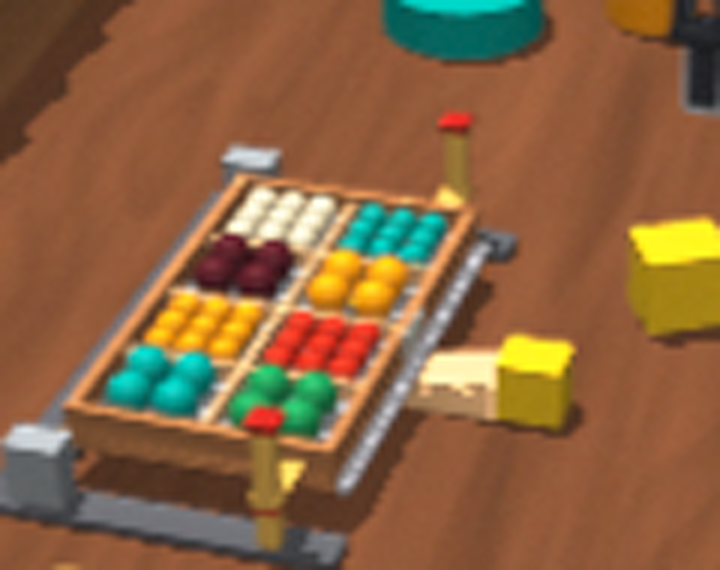

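View pics/top16.png

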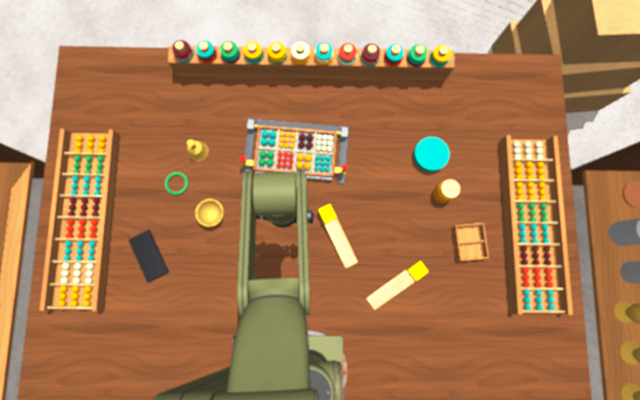

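The wedge sits square under the bar, with its yellow block at crop (535,380). The tray is raised, and the other goods are at the same pixels as before. I'll hand in.

```bash
python3 - <<'E'
from h import *
im,d=ctrl.read_camera("side");cv2.imwrite("pics/side17.png",im);rise("pics/side17.png","pics/side14.png")
print(abs(ctrl.state()["qd"]).max()); print(ctrl.finish_job())
E
```

```text
pics/side17.png front beads (0.0, 0.0, 0.996) front row far (0.0, 0.0, 0.994) back beads (0.0, 0.0, 0.997) stand post (0.0, 0.0, 0.998) gauge (0.0, 0.0, 0.988)
0.033477304881847726
the job is handed in; nothing more can be done
None
```

The wedge is in place and the tray is up against its gauges. I handed the job in at about 16 s.

- **Wedge choice:** I used the one measuring about 148 mm long with a 36 mm block. The two look-alikes measured about 199 mm.
- **Push:** I took it by the yellow block and slid it in along the stand's middle line, within about 1 mm by my measurements. The tray started rising at about x = 0.489 and stopped at 0.5276, close to the 40 mm of travel expected for an 8 mm lift. I then brought the push to 13.5 N, eased off and let go.
- **Last checks:** After I let go and backed the arm away, the tray in the side view was exactly where it had been at the stop (0.0 px change). Its rise of about 1.9 px fits 8 mm. The stand had not moved, and the other goods looked unmoved in the top view.
- **Problem on the way:** Early in the lift I bore down on the wedge by mistake (about 14 N down, 12 N push). I saw it in the vertical force and eased up, and the push dropped to 2 N.
- **Less certain:** I judged contact at the gauges from the force climb and the tray no longer rising, because the pictures are too coarse to show the gap between tab and finger. At the stop the tool still bore down about 4 N. Push readings during the lift were mostly 0 to 2 N, at or below the low end of the stated 1.5 to 6 N, with about 1 N of noise.

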